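Roll a bar blank into the V-block and up to its stop

ROBOT

A 6-joint arm with a two-finger parallel gripper is mounted at the origin on the work surface. World frame = base frame: x ahead of the robot, y to its left, z up, the work surface at z = 0. Lengths are in m, angles in rad, forces in N, time in s.
With the tool pointing down it reaches from about 0.3 to 0.875 m from the base axis. Payload 6.4 kg.
Tool frame: the origin (TCP) lies at the very end of the fingers, on their centre line; the grasp point (between the pads) lies 19 mm behind it; z points along the fingers, y is the direction in which the jaws open and shut (so a half turn about z gives the same grasp; the last joint's range is limited). The gripper opens to 85 mm and grips with 20 to 120 N. Pads are 22 mm wide; open, the fingers measure 114 mm over their backs; the gripper's body (76 mm by 85 mm) begins 54 mm behind the grasp point. The pads swing forward as they close: fully open they stand 13 mm farther back than shut.
Start: joints at [1.069, 0.181, 1.607, -0, 1.354, -0.206], TCP at [0.168, 0.55, 0.231] pointing down, gripper open.
Joint ranges: [-2.99, 2.99], [-0.89, 2.07], [0.3, 2.58], [-1.14, 4.28], [0, 2.63], [-3.12, 3.12]. Speed limits (rad/s): [2.57, 2.57, 3.01, 3.14, 3.14, 3.14].

INTERFACE

Orientations are given as a unit quaternion [w, x, y, z].
In Python, from bench import telemetry, imaging, ctrl gives the robot as it stands.
- The arm moves only by the shell command python3 -m pendant 'ROWS' [OPENING]. ROWS is JSON, a list that holds one entry, the list of rows, each a list of 6 numbers: the shift along the tool's x, y, z in units of 200 mm (1.0 is 200 mm), then the turn, a rotation vector about the tool's x, y, z in units of pi rad (1.0 is pi rad). In form: [[[tx, ty, tz, rx, ry, rz], ...]]. A call has 1 to 12 rows; each row shifts and turns the pose as measured when the row begins, along the tool's axes as they then stand; what a row does not reach is not made up. A row lasts 1/8 s, in which the tool goes at most 62.5 mm and 10.7 degrees, less where a joint would pass 70% of its speed; a pose out of reach is approached as far as the arm can. A call with a number of a shift or a turn outside -1 to 1 is refused whole. A call with a gripper value outside its range is refused whole. OPENING is the closure, from 0 (fully open) to 1 (shut), set as the call begins (- or left out, the last holds). The fingers move at their own pace and stop on an object; the grip force is fixed at half the most. Time passes only in rows, so rows that do not move let the fingers close. It gives the time, the measured TCP pose, the force and the opening at its end, in the units of the state.
- telemetry.get_obs(): the state, without advancing time (a new reading comes with each control period).
- imaging.camera(name): name is "side" or "top" or "wrist"; returns a dict with "pixels" (480x640x3 uint8, blue, green, red), "vfov" (degrees; the focal length in pixels is half the picture's height over the tangent of half this angle, whatever the lens; pixels are square), "cx", "cy" (the principal point, pixels), "distortion" ([k1, k2, p1, p2, k3] as OpenCV has them; the pictures are not rectified), "R" (3x3) and "t" (3): a world point X has camera coordinates R X + t. Camera axes: x right, y down, z forward; pixel columns grow to the right and rows downward; lengths in m; the calibration is good to about 2 mm. A picture is of the moment at which its call begins. There is no depth.
- ctrl.hand_in(): hands the job in, once; it reports no verdict.
The state is a dict: "time_s": time; "q": joint angles; "dq": joint speeds; "joint_efforts": joint torques, N m; "eef_pos": TCP position; "eef_rot": TCP orientation; "wrist_force": force on the tool from outside, world axes, zero at the start; "torque": the same for the moment, N m; "opening": opening from 0.0 (shut) to 1.0 (fully open).
Only numpy, scipy, OpenCV 4.12 (cv2) and the standard library are available. Lean on these libraries where they do the work, as an engineer would, in place of code of your own. Each camera call takes 0.05 s, during which the arm holds its last target.

TASK

Roll the oiled round aluminium bar along the bench by its side, up the low ramp and into the groove of the V-block, short of the end stop; then push its end with a fingertip so that it slides along the groove until it is against the stop. Only push it: never take the bar between the fingers or lift it, do not disturb the other things on the bench, and finish clear of everything.

Things in the scene. Friction and masses are not known exactly. Their poses are not given: they have to be found in the camera images.
- bar_center (a point): centre of the loose plain aluminium bar: solid cylinder, 40 mm diameter, 110 mm long, 0.26 to 0.5 kg, smooth and lightly oiled (friction about 0.35), ends alike. Its x axis is the cylinder's axis (either way round). It starts on the bench (centre 20 mm up) before the V-block's ramp, 100 to 145 mm from the groove, up to 0.25 rad from parallel to it, and short of the stop.
- vblock: dark steel V-block fixed to the bench, 200 mm long (its y), 102 mm deep (its x). Origin at bench level under the groove's bottom line, half-way along; z up. On its -x side (towards the robot, yaw within 0.35 rad) a bright ramp rises from the bench at x = -60 mm to a lip 12 mm high at x = -15.6 mm. At x = +30 mm a wall 40 mm high, 12 mm thick. Groove open at the -y end, end stop at the +y end.
- groove (a point): where the bar's axis lies when seated: on the groove's centre line (along y), half-way along the block, 26 mm above the bench. Axes as the V-block's. The 120 degree groove falls from the lip to its bottom 3 mm above the bench at x = 0 and rises again at 30 degrees to the wall. A bar pushed past the lip runs down into it by itself.
- stop_face (a point): the face of the end stop, an upright bright steel plate across the groove at the block's +y end (12 mm thick, 42 mm high, from x = -18 to +30 mm of the block), 88 mm from the block's middle, at the seated bar's axis. With the bar against it the bar's centre is 55 mm from this point, 33 mm to the +y side of point groove.
- ring_gauge_mid (a point): bystander: centre of a stainless ring gauge lying flat, 92 mm outside, 73 mm inside, 18 mm high, beyond the stop end of the V-block
- ball_mid (a point): bystander: centre of a matte white training ball, 72 mm, loose on a low black rest (64 mm wide, 18 mm high, fixed), off the open end of the V-block, 240 mm or more from its middle
- core_mid (a point): bystander: centre of a cream polymer ball core, 60 mm, loose on a low grey rest (56 mm wide, 18 mm high, fixed), behind the V-block's wall
- wax_mid (a point): bystander: centre of a glass wax jar with metal cap, 60 mm wide, 65 mm high, standing to the left of the bar
- mallet_grip (a point): bystander: grip of a hammer lying at the right of the bench
- brush_grip (a point): bystander: grip of a hand brush lying at the left of the bench
Not all that is in view belongs to the job. Leave any turquoise look-alike of the part that bears bar_center alone.

How it is judged:
On the way, in this order (a step that is already met when the one before it is completed fails the run):
1. the bar lies down in the groove, at least 5 mm short of the stop (x of bar_center in the frame of vblock between -0.004 and 0.004 m and z of bar_center in the frame of vblock between 0.022 and 0.03 m and angle between the x axis of bar_center and the y axis of vblock, either way round below 0.05 rad and y of bar_center in the frame of vblock below 0.028 m), for 0.2 s.
2. the bar lies in the groove against the stop (x of bar_center in the frame of vblock between -0.004 and 0.004 m and z of bar_center in the frame of vblock between 0.022 and 0.03 m and angle between the x axis of bar_center and the y axis of vblock, either way round below 0.05 rad and y of bar_center in the frame of vblock above 0.03 m), for 0.2 s.
At the end, for the whole second after the job is handed in: the bar lies at rest in the groove (axis within 4 mm of its seated line, parallel within 0.05 rad), its end within 3 mm of the stop (all of step 2 and linear speed of bar below 0.01 m/s); the robot touches nothing.
It fails at once if the bar is lifted (its centre over 50 mm above the bench; rolling over the ramp raises it to about 32 mm) (height (world z) of bar_center above 0.05 m).
It fails at once if the bar is taken between the fingers (x of the grasp point in the frame of bar_center between -0.052 and 0.052 m and y of the grasp point in the frame of bar_center between -0.014 and 0.014 m and z of the grasp point in the frame of bar_center between -0.014 and 0.014 m).
It fails at once if a bystander is moved by more than 20 mm (distance of any of ring_gauge_mid, ball_mid, core_mid, wax_mid, mallet_grip, brush_grip from where it was at the start of the episode above 0.02 m).
It also fails if it takes over 51 s, if anything falls off the work surface, if the arm or the gripper's body presses on something with over 40 N, if the wrist force passes 120 N, or if a joint passes its speed limit or range.

## Working session

There is one attempt and no reset: what is moved stays moved. The work goes in short steps, Python scripts to look and compute and a shell command to move; the robot and the scene stay as the last step left them, time stands still between calls to the robot, and variables do not carry over. Pictures are saved under pics/ and viewed, and the job is handed in when it is done.

```bash
ls; mkdir -p pics; python3 - <<'E'
from bench import telemetry, imaging
import cv2, numpy as np
o=telemetry.get_obs(); print({k:np.round(v,3).tolist() for k,v in o.items()})
for n in ("side","top","wrist"):
    c=imaging.camera(n); cv2.imwrite(f"pics/{n}0.png",c["pixels"])
    print(n,c["vfov"],c["cx"],c["cy"],c["distortion"],np.round(c["R"],4).tolist(),np.round(c["t"],4).tolist())
E
```

```text
pics
{'time_s': 0.0, 'q': [1.069, 0.182, 1.608, -0.0, 1.354, -0.206], 'dq': [0.002, -0.0, 0.0, 0.001, 0.001, 0.001], 'joint_efforts': [-0.0, -44.489, -35.133, -0.0, 0.009, 0.0], 'eef_pos': [0.167, 0.55, 0.23], 'eef_rot': [-0.0, 0.147, 0.989, -0.001], 'wrist_force': [-0.072, -0.29, 1.328], 'torque': [-0.012, -0.035, 0.003], 'opening': 1.001}
side 49.61731034961876 313.51944907843256 245.1570800268258 [-0.05270333  0.          0.          0.          0.        ] [[0.9492, -0.3144, -0.011], [-0.2224, -0.6457, -0.7305], [0.2225, 0.6958, -0.6829]] [-0.5202, 0.1431, 1.2361]
top 53.868343525606036 316.7571523526653 243.84354762597215 [-0.10673668  0.          0.          0.          0.        ] [[0.0144, -0.9999, -0.0073], [-0.9983, -0.0139, -0.0562], [0.0561, 0.0081, -0.9984]] [-0.0594, 0.5502, 1.3498]
wrist 62.70152627096456 323.5574355037892 237.315575674792 [-0.04206579  0.          0.          0.          0.        ] [[0.2919, 0.9565, -0.0015], [0.9042, -0.2754, 0.3265], [0.3118, -0.0966, -0.9452]] [-0.5743, -0.0418, 0.381]
```

View pics/side0.png

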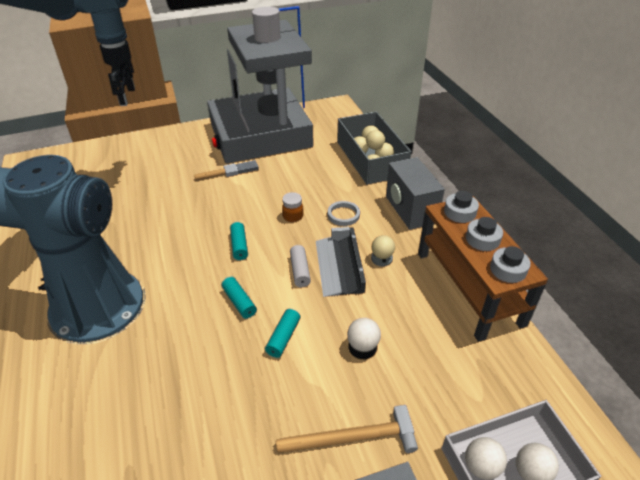

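View pics/top0.png

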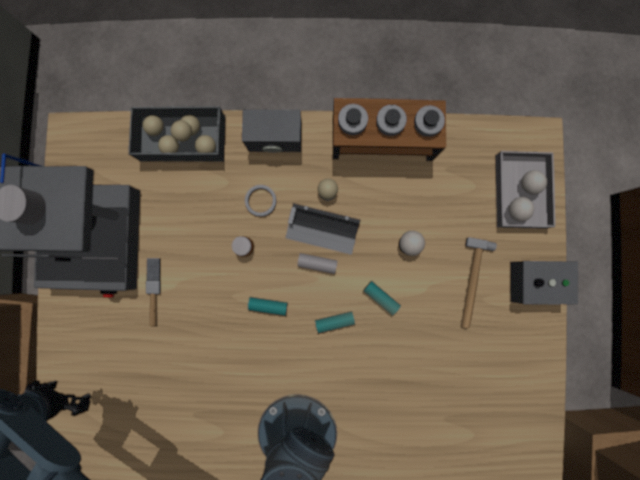

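View pics/wrist0.png

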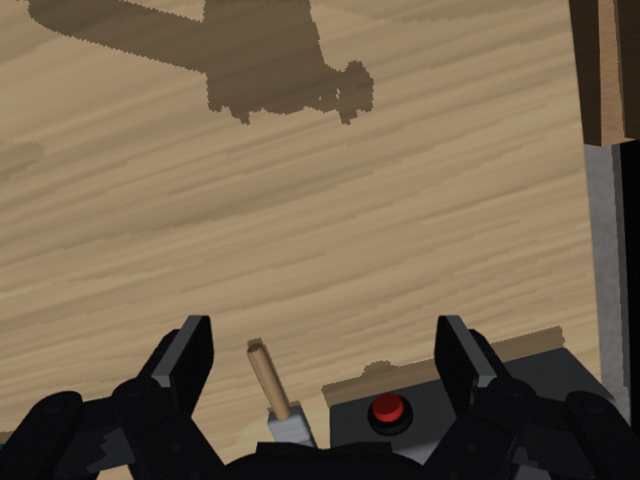

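Top view: grey bar at (317,264), V-block around (323,229) with its stop at the left end (~(293,217)). The jar is at (243,246), the ring at (261,201), the ball at (411,243), the core at (327,189), and three turquoise decoys lie nearer the robot. I'll zoom in.

```bash
python3 - <<'E'
import cv2
a=cv2.imread("pics/top0.png")[170:300,220:440]; cv2.imwrite("pics/top0z.png",cv2.resize(a,None,fx=3.6,fy=3.6,interpolation=cv2.INTER_CUBIC))
a=cv2.imread("pics/side0.png")[200:310,280:400]; cv2.imwrite("pics/side0z.png",cv2.resize(a,None,fx=5,fy=5,interpolation=cv2.INTER_CUBIC))
E
```

```text
(no output)
```

View pics/top0z.png

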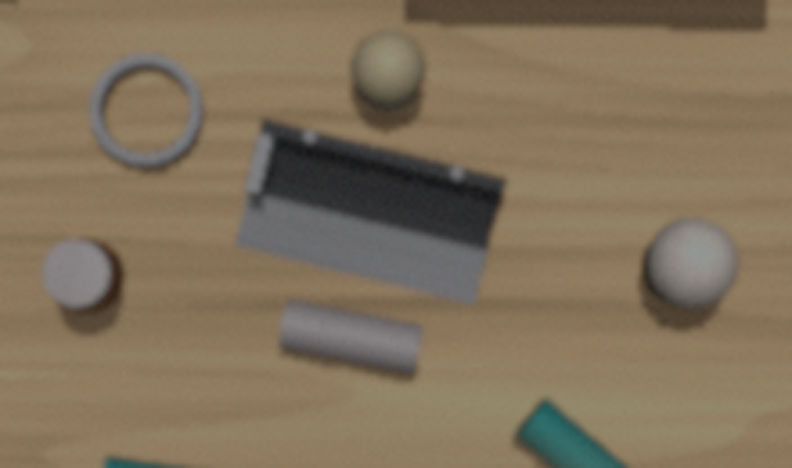

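View pics/side0z.png

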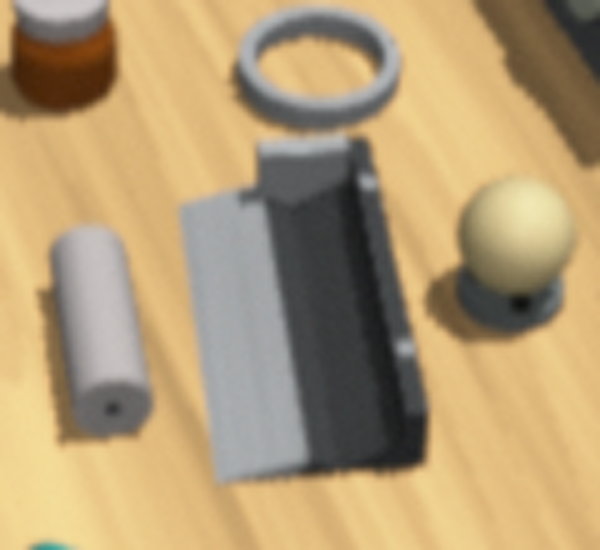

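```bash
cat > h.py <<'E'
import numpy as np, cv2
from scipy.optimize import least_squares
def cams():
    pass
def K(c):
    f=240/np.tan(np.radians(c["vfov"]/2)); return np.array([[f,0,c["cx"]],[0,f,c["cy"]],[0,0,1]])
def proj(c,X):
    X=np.atleast_2d(np.asarray(X,float))
    return cv2.projectPoints(X,cv2.Rodrigues(np.array(c["R"]))[0],np.array(c["t"],float),K(c),np.array(c["distortion"],float))[0].reshape(-1,2)
def ray(c,uv):
    p=cv2.undistortPoints(np.array([[uv]],float),K(c),np.array(c["distortion"],float))[0,0]
    R=np.array(c["R"]);d=R.T@np.array([p[0],p[1],1]);o=-R.T@np.array(c["t"]);return o,d
def onz(c,uv,z):
    o,d=ray(c,uv);return o+d*(z-o[2])/d[2]
def tri(obs):
    A=[];b=[]
    for c,uv in obs:
        o,d=ray(c,uv);d/=np.linalg.norm(d);P=np.eye(3)-np.outer(d,d);A.append(P);b.append(P@o)
    return np.linalg.lstsq(np.vstack(A),np.hstack(b),rcond=None)[0]
def T(p,X):
    c,s=np.cos(p[2]),np.sin(p[2]);X=np.asarray(X,float)
    return np.c_[p[0]+c*X[:,0]-s*X[:,1],p[1]+s*X[:,0]+c*X[:,1],X[:,2]]
E
python3 - <<'E'
from h import *
from bench import imaging
t=imaging.camera("top"); s=imaging.camera("side")
z=lambda u,v:((u+.5)/3.6-.5+220,(v+.5)/3.6-.5+170)
y=lambda u,v:((u+.5)/5-.5+280,(v+.5)/5-.5+200)
for n,a,b in [("ramp+",z(240,246),y(181,205)),("ramp-",z(476,301),y(220,480)),("wall+",z(265,120),y(362,140)),("lip-",z(486,248),y(308,462)),("stoptopfront",z(250,190),y(260,150)),
  ("bar+",z(285,328),y(88,245)),("jar cap",z(78,272),y(62,5)),("ball",z(691,263),(364,334)),("core",z(388,66),y(517,236)),("ring",z(147,110),y(319,66))]:
    X=tri([(t,a),(s,b)]);print(n,X.round(4),(proj(t,X)[0]-a).round(1),(proj(s,X)[0]-b).round(1))
obs=[(t,[-.06,.1,0],z(240,246)),(t,[-.06,-.1,0],z(476,301)),(t,[.042,.1,.04],z(265,120)),(t,[.042,-.1,.04],z(505,180)),(s,[-.06,.1,0],y(181,205)),(s,[-.06,-.1,0],y(220,480)),(s,[.042,.1,.04],y(362,140)),(t,[-.0156,-.1,.012],z(486,248)),(s,[-.0156,-.1,.012],y(308,462))]
f=lambda p:np.hstack([proj(c,T(p,[X]))[0]-uv for c,X,uv in obs])
r=least_squares(f,[.55,0,-.2]);print("vblock",r.x,f(r.x).reshape(-1,2).round(1).tolist())
# bar: top ends at z=.02 approx
for uv in [z(285,328),z(417,350),z(351,340)]: print(onz(t,uv,.025).round(4))
E
```

```text
ramp+ [0.5671 0.0375 0.0068] [-0.   0.1] [ 0.1 -0. ]
ramp- [ 0.5241 -0.1535  0.0071] [-0.1  0.5] [ 0.6 -0. ]
wall+ [0.6632 0.0175 0.0422] [-0.2  0.7] [ 0.8 -0.1]
lip- [ 0.5665 -0.1606  0.0122] [-0.2  0.6] [ 0.7 -0.1]
stoptopfront [0.6086 0.028  0.0419] [-0.1  0.3] [ 0.3 -0. ]
bar+ [ 0.5024 -0.0016  0.0323] [ 0.1 -0.5] [-0.6  0. ]
jar cap [0.5406 0.1604 0.0576] [-0.1  0.4] [ 0.4 -0. ]
ball [ 0.5559 -0.3196  0.0503] [-0.  0.] [ 0. -0.]
core [ 0.7079 -0.0795  0.0453] [-0.1  0.4] [ 0.5 -0.1]
ring [0.6755 0.1148 0.0133] [-0.1  0.3] [ 0.3 -0. ]
vblock [ 0.60336624 -0.0680064  -0.22196443] [[-1.7, 0.3], [-0.7, 1.0], [-1.1, -0.3], [0.4, -0.7], [-0.6, 0.6], [-0.1, 1.7], [1.5, -0.4], [0.3, 0.7], [0.8, 0.5]]
[ 0.5012 -0.0009  0.025 ]
[ 0.4852 -0.1062  0.025 ]
[ 0.4924 -0.0536  0.025 ]
```

V-block at (0.603, -0.068), yaw -0.222. Bar at about (0.493, -0.054), roughly 0.07 rad from parallel and at block y ≈ -0.010. Triangulated heights match the text within a few mm. Next I'll move over the scene for a wrist view.

```bash
python3 -m pendant '[[[-0.206,-0.203,-0.012,0,0,-0.002],[-0.206,-0.203,-0.012,0,0,-0.002],[-0.206,-0.203,-0.012,0,0,-0.002],[-0.206,-0.203,-0.012,0,0,-0.002],[-0.206,-0.203,-0.012,0,0,-0.002],[-0.206,-0.203,-0.012,0,0,-0.002],[-0.206,-0.203,-0.012,0,0,-0.002],[-0.206,-0.203,-0.012,0,0,-0.002],[-0.206,-0.203,-0.012,0,0,-0.002],[-0.206,-0.203,-0.012,0,0,-0.002],[-0.206,-0.203,-0.012,0,0,-0.002]]]' 0
python3 - <<'E'
from bench import imaging
import cv2
cv2.imwrite("pics/wrist1.png",imaging.camera("wrist")["pixels"])
E
```

```text
time_s: 1.62
eef_pos: [0.4975, -0.0125, 0.2594]
eef_rot: [0.003, 0.108, 0.994, 0.001]
wrist_force: [1.0, 0.7, -0.0]
opening: 0.998
```

View pics/wrist1.png

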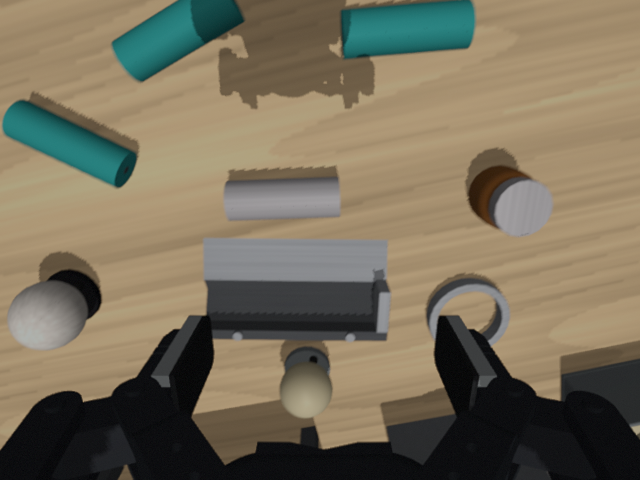

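Wrist view: bar spans (225–340, 178–220). Ramp foot corners are at (204,239) and (387,241), the stop is at right (382,310), and the wall's top back edge is at about y=338. Now I'll refine both poses.

```bash
cat >> h.py <<'E'
def hull(c,p,z=.02,L=.11,r=.02):
    a=np.linspace(0,2*np.pi,60);X=[]
    for e in(-L/2,L/2): X+= [[r*np.cos(t),e,z+r*np.sin(t)] for t in a]
    return cv2.convexHull(proj(c,T(p,np.array(X))).astype(np.float32))
def fitbar(c,m,p0,z=.02):
    M=cv2.moments(m,True);
    def feat(M): return np.array([M["m10"]/M["m00"],M["m01"]/M["m00"],100*.5*np.arctan2(2*M["mu11"],M["mu20"]-M["mu02"])])
    t=feat(M)
    def res(p):
        return feat(cv2.moments(hull(c,p,z)))-t
    r=least_squares(res,p0,x_scale=[.1,.1,.1],diff_step=1e-3);return r.x,M["m00"],cv2.contourArea(hull(c,r.x,z)),r.fun
E
python3 - <<'E'
from h import *
from bench import imaging
w=imaging.camera("wrist");im=w["pixels"];hsv=cv2.cvtColor(im,cv2.COLOR_BGR2HSV)
m=((hsv[...,1]<45)&(hsv[...,2]>60)).astype(np.uint8);k=np.zeros_like(m);k[165:232,215:350]=m[165:232,215:350]
n,l,st,_=cv2.connectedComponentsWithStats(k);i=1+st[1:,4].argmax();k=(l==i).astype(np.uint8);print(st[i])
k=cv2.morphologyEx(k,cv2.MORPH_CLOSE,np.ones((3,3)))
p,a,b,f=fitbar(w,k,[.493,-.054,-.15]);print("bar",p.round(4),a,b,f)
obs=[([-.06,-.1,0],(204,239)),([-.06,.1,0],(387.5,240.5)),([-.0156,-.1,.012],(207,281)),([.042,.1,.04],(387,340))]
g=lambda p:np.hstack([proj(w,T(p,[X]))[0]-uv for X,uv in obs])
r=least_squares(g,[.603,-.068,-.22]);v=r.x;print("vb",v.round(4),g(v).reshape(-1,2).round(1).tolist())
o=im.copy()
cv2.polylines(o,[hull(w,p).astype(int)],True,(0,0,255))
for Q in [[[-.06,-.1,0],[-.06,.1,0],[-.0156,.1,.012],[-.0156,-.1,.012]],[[.03,-.1,.04],[.03,.1,.04],[.042,.1,.04],[.042,-.1,.04]],[[-.018,.088,.042],[.03,.088,.042],[.03,.1,.042],[-.018,.1,.042]]]:
    cv2.polylines(o,[proj(w,T(v,np.array(Q))).astype(int)],True,(0,255,0))
cv2.imwrite("pics/ov1.png",cv2.resize(o[150:380,180:420],None,fx=2.5,fy=2.5))
c,s=np.cos(v[2]),np.sin(v[2]);d=p[:2]-v[:2];print("bar in vb",c*d[0]+s*d[1],-s*d[0]+c*d[1],p[2]-v[2])
E
```

```text
[ 231  170  117   45 4656]
bar [ 0.4961 -0.0511 -0.1828] 4656.0 4710.19684080407 [ 3.02585363e-07 -5.27872913e-07 -8.74244410e-08]
vb [ 0.6109 -0.0745 -0.223 ] [[0.2, 0.1], [0.6, -0.8], [-1.9, -0.1], [1.1, 1.2]]
bar in vb -0.11711178473927265 -0.0026363155668497375 0.040198583954930034
```

View pics/ov1.png

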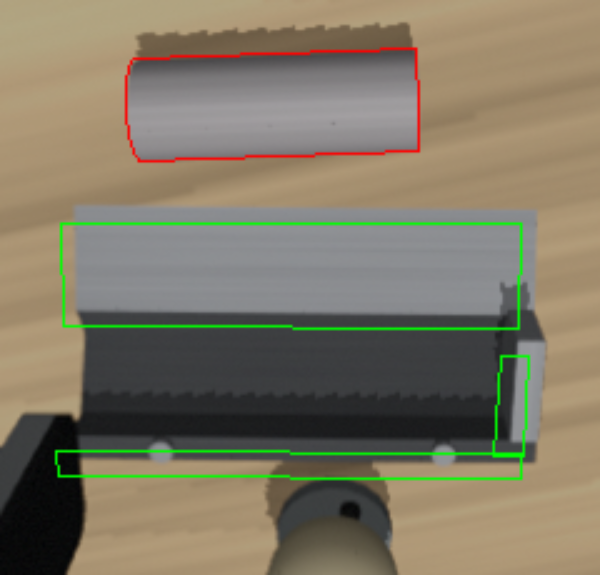

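The arm was still settling between those frames, because each camera call advances 0.05 s. I'll refit from one settled frame.

```bash
cat > fit2.py <<'E'
from h import *
from bench import imaging
w=imaging.camera("wrist");im=w["pixels"];hsv=cv2.cvtColor(im,cv2.COLOR_BGR2HSV)
m=((hsv[...,1]<45)&(hsv[...,2]>60)).astype(np.uint8);k=np.zeros_like(m);k[160:228,215:355]=m[160:228,215:355]
n,l,st,_=cv2.connectedComponentsWithStats(k);i=1+st[1:,4].argmax();k=(l==i).astype(np.uint8);print(st[i])
p,a,b,f=fitbar(w,k,[.493,-.054,-.15]);print("bar",p.round(4),a,b)
obs=[([-.06,-.1,0],(210,232.8)),([-.06,.1,0],(394.8,234.8)),([-.0156,-.1,.012],(212.8,275.2)),([.042,.1,.04],(394.4,334.8)),([-.018,.088,.042],(387.6,286.4)),([-.018,.1,.042],(398,286.4))]
g=lambda p:np.hstack([proj(w,T(p,[X]))[0]-uv for X,uv in obs])
r=least_squares(g,[.603,-.068,-.22]);v=r.x;print("vb",v.round(4),g(v).reshape(-1,2).round(1).tolist())
o=im.copy()
cv2.polylines(o,[hull(w,p).astype(int)],True,(0,0,255))
for Q in [[[-.06,-.1,0],[-.06,.1,0],[-.0156,.1,.012],[-.0156,-.1,.012]],[[.03,-.1,.04],[.03,.1,.04],[.042,.1,.04],[.042,-.1,.04]],[[-.018,.088,.042],[.03,.088,.042],[.03,.1,.042],[-.018,.1,.042]]]:
    cv2.polylines(o,[proj(w,T(v,np.array(Q))).astype(int)],True,(0,255,0))
cv2.imwrite("pics/ov2.png",cv2.resize(o[150:380,180:420],None,fx=2.5,fy=2.5))
c,s=np.cos(v[2]),np.sin(v[2]);d=p[:2]-v[:2];print("bar in vb",c*d[0]+s*d[1],-s*d[0]+c*d[1],p[2]-v[2])
from bench import telemetry
o=telemetry.get_obs();print(o["eef_pos"],o["eef_rot"],o["time_s"])
E
python3 fit2.py
```

```text
[ 228  173  117   45 4644]
bar [ 0.496  -0.051  -0.1819] 4644.0 4694.019131523673
vb [ 0.603  -0.0626 -0.2274] [[-0.2, 0.2], [0.3, -0.9], [-2.3, -0.1], [0.6, 1.2], [0.0, 0.1], [1.4, 0.1]]
bar in vb -0.1068517418321156 -0.012911556808844605 0.04546216909417525
[ 0.49753538 -0.01301659  0.25885324] [2.49453494e-03 1.10114744e-01 9.93915650e-01 4.48511704e-04] 1.775
```

View pics/ov2.png

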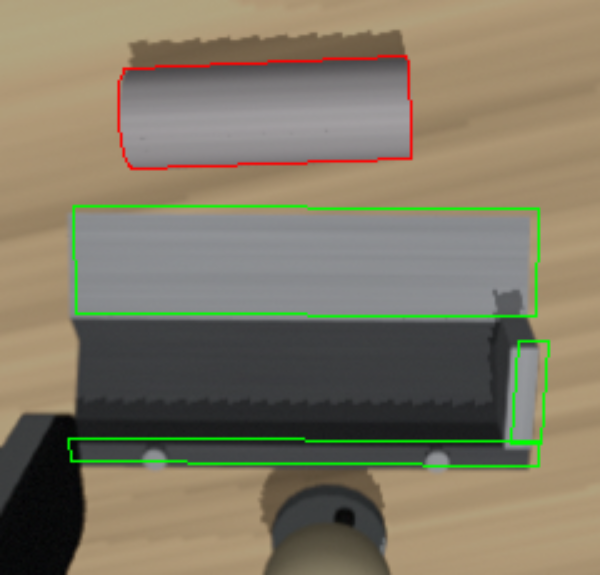

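```bash
sed -i 's/(210,232.8)/(208,234.4)/;s/(394.8,234.8)/(392.4,236.4)/;s/(212.8,275.2)/(210.8,277.6)/;s/(394.4,334.8)/(392,337.2)/;s/(387.6,286.4)/(384.8,288.8)/;s/(398,286.4)/(395.2,288.8)/;s/ov2/ov3/' fit2.py; python3 fit2.py
```

```text
[ 225  176  117   44 4628]
bar [ 0.496  -0.0512 -0.1803] 4628.0 4682.865784331458
vb [ 0.6027 -0.0625 -0.2279] [[-0.5, 0.6], [0.3, -0.3], [-2.6, -0.5], [0.6, 1.0], [0.3, -0.1], [1.7, -0.0]]
bar in vb -0.10645321781354697 -0.013021853316175587 0.04756415587516599
[ 0.49665184 -0.01140425  0.25863475] [2.07638091e-03 1.09239107e-01 9.94013056e-01 7.41479487e-04] 1.825
```

View pics/ov3.png

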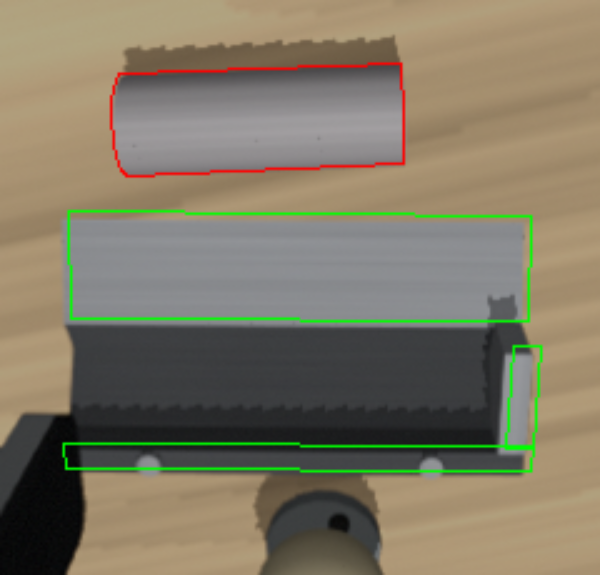

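Bar in the block frame is about (-0.110, -0.010), 0.045 rad off parallel. The wrist and top/side estimates agree. Plan: push with both open fingertips, jaws along the groove, starting about 25 mm behind the bar.

```bash
python3 -m pendant '[[[0.125,-0.1,0,0,0,0],[0.125,-0.1,0,0,0,0],[0,0,0,0,0,0],[0,0,0.2,0,0,0],[0,0,0.2,0,0,0],[0,0,0.2,0,0,0],[0,0,0.2,0,0,0],[0,0,0.2,0,0,0],[0,0,0,0,0,0],[0,0,0,0,0,0]]]' 0
cat > st.py <<'E'
from bench import telemetry
import numpy as np
V=np.array([.604,-.066]);a=-.225
o=telemetry.get_obs();p=np.array(o["eef_pos"]);d=p[:2]-V
from scipy.spatial.transform import Rotation as R
q=o["eef_rot"];M=R.from_quat([q[1],q[2],q[3],q[0]]).as_matrix()
print("t",o["time_s"],"tcp",p.round(4),"vb x,y",(np.cos(a)*d[0]+np.sin(a)*d[1]).round(4),(-np.sin(a)*d[0]+np.cos(a)*d[1]).round(4),"yawy",np.arctan2(-M[0,1],M[1,1]).round(4),"zax",M[:,2].round(4),"F",np.round(o["wrist_force"],1),"op",o["opening"])
E
python3 st.py
```

```text
time_s: 3.08
eef_pos: [0.4407, -0.0279, 0.0559]
eef_rot: [0.006, 0.102, 0.995, 0.002]
wrist_force: [-0.6, -0.7, 0.3]
opening: 1.0
t 3.075 tcp [ 0.4407 -0.0279  0.0559] vb x,y -0.1677 0.0007 yawy -0.2038 zax [ 0.0123  0.0024 -0.9999] F [-0.6 -0.7  0.3] op 1.0001007753872913
```

```bash
python3 -m pendant '[[[0,-0.057,0,0,0.004,0.007],[0,0,0,0,0,0],[0,0,0.12,0,0,0],[0,0,0.12,0,0,0],[0,0,0,0,0,0],[0,0,0,0,0,0],[0,0,0,0,0,0]]]' 0
python3 st.py; python3 - <<'E'
from bench import imaging
import cv2
cv2.imwrite("pics/wrist4.png",imaging.camera("wrist")["pixels"])
s=imaging.camera("side")["pixels"];cv2.imwrite("pics/side4.png",cv2.resize(s[180:330,220:420],None,fx=4,fy=4,interpolation=cv2.INTER_CUBIC))
E
```

```text
time_s: 3.95
eef_pos: [0.4459, -0.0429, 0.0157]
eef_rot: [0.007, 0.114, 0.993, 0.001]
wrist_force: [-0.1, -0.2, 0.6]
opening: 1.002
t 3.95 tcp [ 0.4459 -0.0429  0.0157] vb x,y -0.1593 -0.0127 yawy -0.2289 zax [ 1.500e-02 -6.000e-04 -9.999e-01] F [-0.1 -0.2  0.6] op 1.002257259912238
```

View pics/wrist4.png

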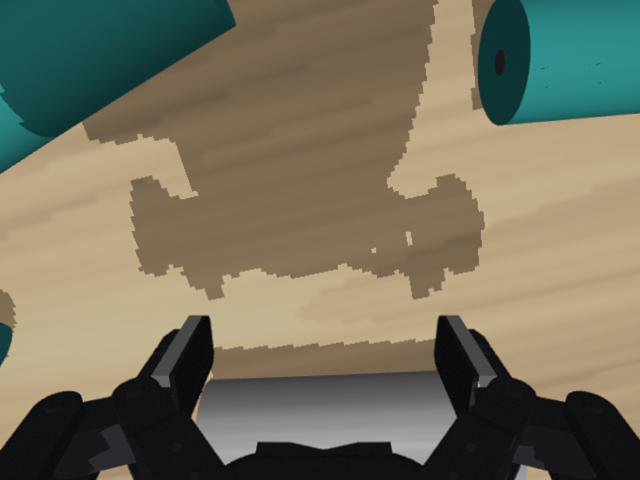

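View pics/side4.png

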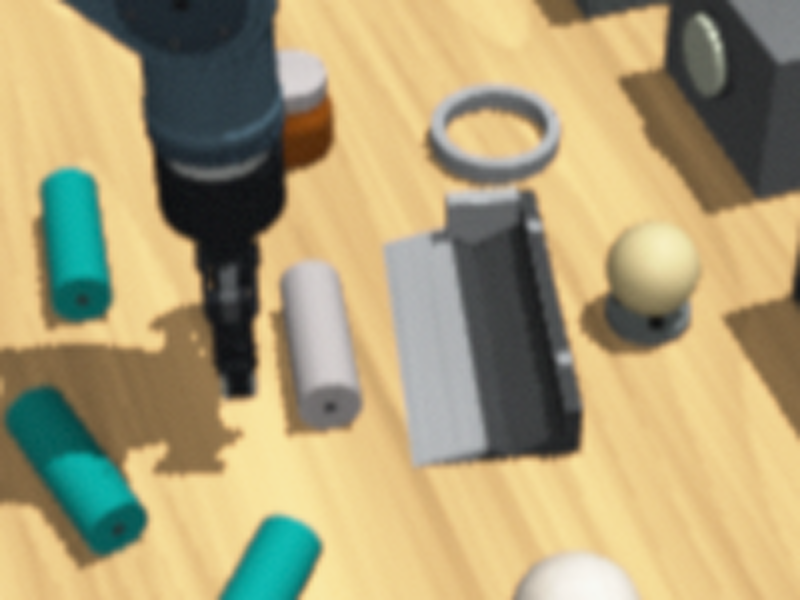

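The fingers stand behind the bar with about a 15–20 mm gap, straddling its middle. I'll lower a bit, then roll slowly.

```bash
python3 -m pendant '[[[0,0,0.05,0,0,0],[0,0,0,0,0,0],[-0.05,0,0,0,0,0],[-0.05,0,0,0,0,0],[-0.05,0,0,0,0,0],[-0.05,0,0,0,0,0],[0,0,0,0,0,0]]]' 0
python3 st.py
```

```text
time_s: 4.92
eef_pos: [0.4892, -0.053, 0.0062]
eef_rot: [0.009, 0.114, 0.993, 0.0]
wrist_force: [-0.2, 0.6, -0.2]
opening: 0.999
t 4.925 tcp [ 0.4892 -0.053   0.0062] vb x,y -0.1148 -0.0129 yawy -0.2287 zax [ 0.0171 -0.0013 -0.9999] F [-0.2  0.6 -0.2] op 0.9991205277269393
```

```bash
cat > look.py <<'E'
from bench import imaging
import cv2,sys
n=sys.argv[1]
s=imaging.camera("side")["pixels"];cv2.imwrite(f"pics/side{n}.png",cv2.resize(s[180:330,220:420],None,fx=4,fy=4,interpolation=cv2.INTER_CUBIC))
E
python3 look.py 5; python3 st.py
```

```text
t 4.975 tcp [ 0.4886 -0.0528  0.0061] vb x,y -0.1154 -0.0129 yawy -0.2287 zax [ 0.0164 -0.0011 -0.9999] F [ 0.1 -0.4 -0.5] op 1.003534346849415
```

View pics/side5.png

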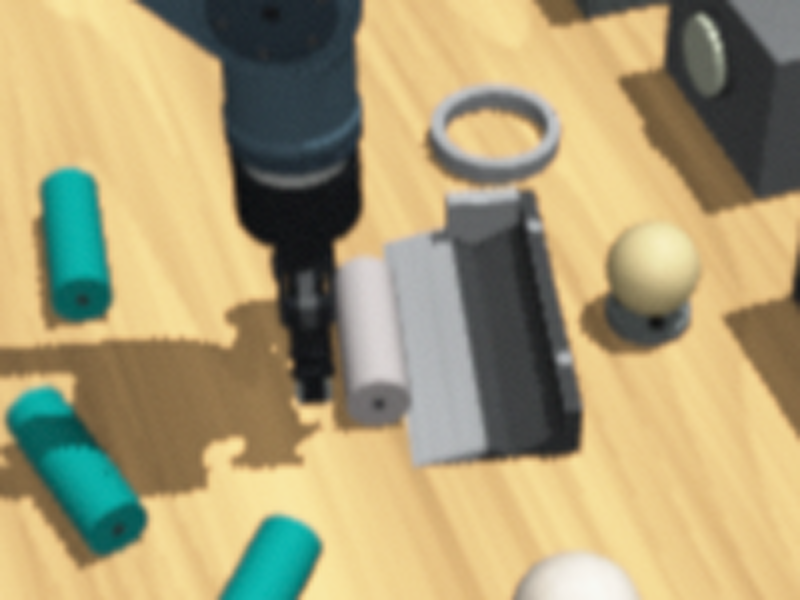

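The bar has rolled to the foot of the ramp and lies parallel to it. I'll continue up the ramp.

```bash
python3 -m pendant '[[[-0.05,0,0,0,0,0],[-0.05,0,0,0,0,0],[-0.05,0,-0.005,0,0,0],[-0.05,0,-0.005,0,0,0],[-0.05,0,-0.005,0,0,0],[0,0,0,0,0,0]]]' 0
python3 st.py;python3 look.py 6; python3 st.py
```

```text
time_s: 5.72
eef_pos: [0.5391, -0.0643, 0.0096]
eef_rot: [0.007, 0.114, 0.993, 0.001]
wrist_force: [-1.2, -0.1, -0.6]
opening: 1.0
t 5.725 tcp [ 0.5391 -0.0643  0.0096] vb x,y -0.0637 -0.0128 yawy -0.2284 zax [ 1.320e-02 -1.000e-04 -9.999e-01] F [-1.2 -0.1 -0.6] op 0.999851517021935
t 5.775 tcp [ 0.5384 -0.0641  0.0093] vb x,y -0.0644 -0.0128 yawy -0.2284 zax [ 1.220e-02  2.000e-04 -9.999e-01] F [0.1 0.4 0.3] op 1.0050625026533484
```

View pics/side6.png

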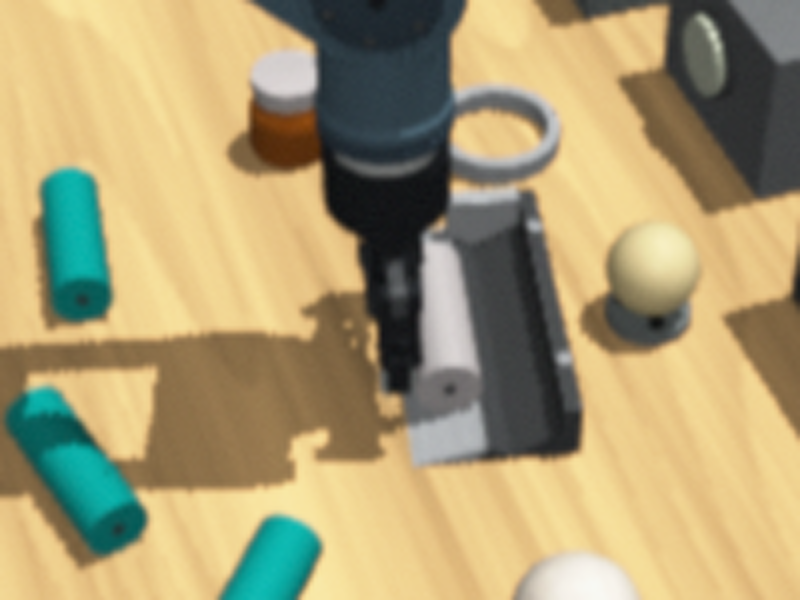

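```bash
python3 -m pendant '[[[-0.05,0,-0.01,0,0,0],[-0.04,0,-0.01,0,0,0],[0,0,0,0,0,0]]]' 0
python3 look.py 7; python3 st.py
```

```text
time_s: 6.15
eef_pos: [0.5569, -0.0684, 0.0138]
eef_rot: [0.006, 0.114, 0.993, 0.001]
wrist_force: [0.6, 0.4, 0.2]
opening: 0.999
t 6.2 tcp [ 0.5566 -0.0682  0.0137] vb x,y -0.0457 -0.0128 yawy -0.2284 zax [ 1.200e-02  4.000e-04 -9.999e-01] F [-1.2 -0.5 -0.3] op 0.9981131155263675
```

View pics/side7.png

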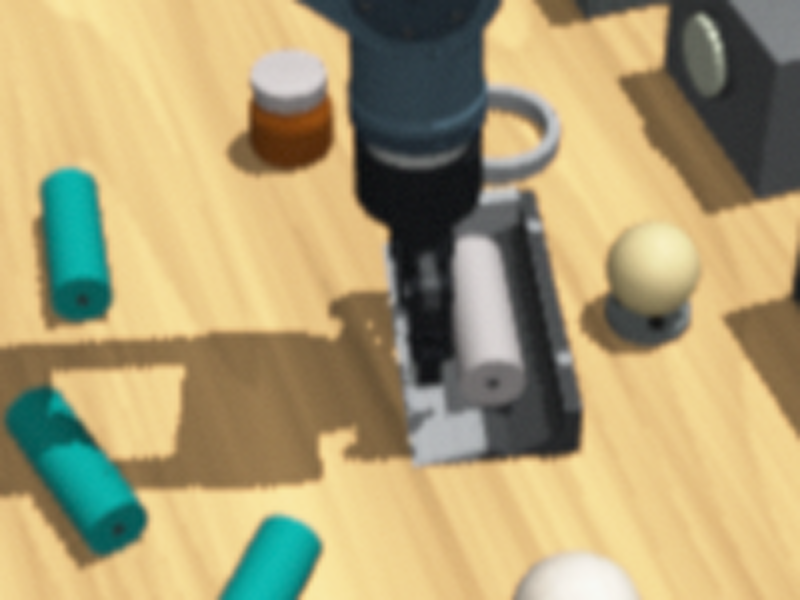

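The bar has dropped over the lip into the groove. I'll back off, raise and measure.

```bash
python3 -m pendant '[[[0.1,0,-0.02,0,0,0],[0.05,0,-0.2,0,0,0],[0,0,-0.25,0,0,0],[0,0,-0.25,0,0,0],[0,0,-0.25,0,0,0],[0,0,0,0,0,0],[0,0,0,0,0,0],[0,0,0,0,0,0],[0,0,0,0,0,0]]]' 1
python3 - <<'E'
from h import *
from bench import imaging
import pickle
w=imaging.camera("wrist");s=imaging.camera("side");t=imaging.camera("top")
pickle.dump((w,s,t),open("c8.pkl","wb"))
cv2.imwrite("pics/w8.png",w["pixels"])
cv2.imwrite("pics/s8.png",cv2.resize(s["pixels"][200:310,280:400],None,fx=5,fy=5,interpolation=cv2.INTER_CUBIC))
E
python3 st.py
```

```text
time_s: 7.32
eef_pos: [0.5224, -0.0609, 0.2099]
eef_rot: [0.005, 0.114, 0.993, 0.001]
wrist_force: [0.1, 0.4, -0.2]
opening: -0.002
t 7.475 tcp [ 0.5227 -0.061   0.2104] vb x,y -0.0804 -0.0132 yawy -0.229 zax [ 0.0105  0.0012 -0.9999] F [0.4 0.3 0.3] op 0.0011240910771174882
```

View pics/w8.png

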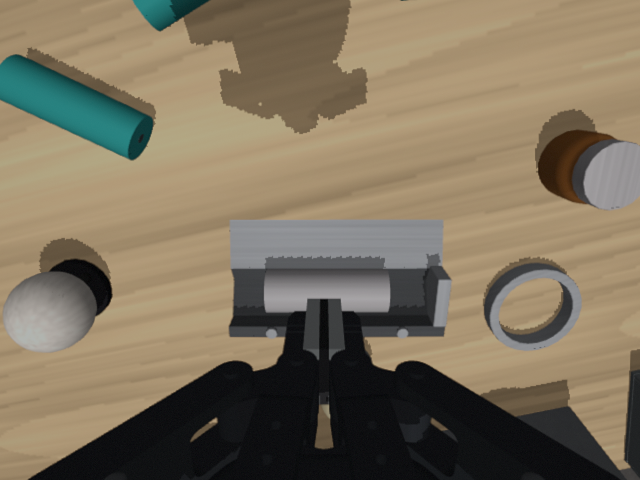

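View pics/s8.png

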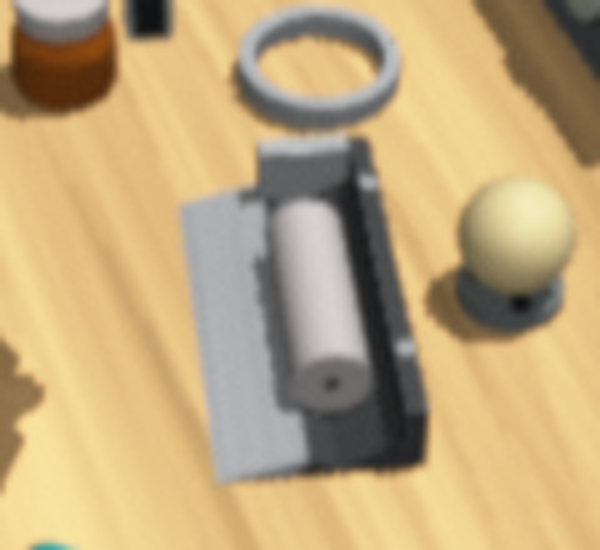

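Bar is seated in the groove: wrist pixels x 264–390, block 230–443, stop plate face near 428–438. I'll refit the block in this settled frame.

```bash
python3 - <<'E'
from h import *
import pickle
w,s,t=pickle.load(open("c8.pkl","rb"))
y=lambda u,v:((u+.5)/5-.5+280,(v+.5)/5-.5+200)
obs=[([-.06,-.1,0],(229.5,219.5)),([-.06,.1,0],(443,219.5)),([-.0156,-.1,.012],(232,269)),([.042,.1,.04],(445,336)),([.042,-.1,.04],(229.5,337)),([-.018,.1,.042],(450.5,280)),([-.018,.088,.042],(440,280))]
g=lambda p:np.hstack([proj(w,T(p,[X]))[0]-uv for X,uv in obs])
r=least_squares(g,[.603,-.068,-.22]);v=r.x;print("vb",v.round(4),g(v).reshape(-1,2).round(1).tolist())
# bar ends: silhouette upper edge at  z~.026, end points
f=lambda q:[proj(w,T(v,[[0,q[0]-.055,.046]]))[0][0]-264.0, proj(w,T(v,[[0,q[1]+.055,.046]]))[0][0]-390]
q=least_squares(f,[0,0]).x;print("bar y from left/right top",q)
# side end-face centre
X=onz(s,y(332,383),.026);c_,s_=np.cos(v[2]),np.sin(v[2]);d=X[:2]-v[:2];print("near end in vb",c_*d[0]+s_*d[1],-s_*d[0]+c_*d[1])
# finger tips
for u in((305,300),(343,300),(324,300)):
    print(onz(w,u,.21).round(4))
for h in [hull(w,[*T(v,[[0,q.mean(),0]])[0][:2],v[2]],.026)]:
    print(h.reshape(-1,2).min(0),h.reshape(-1,2).max(0))
E
```

```text
vb [ 0.605  -0.0665 -0.2284] [[0.3, 0.3], [0.5, -0.1], [-1.2, -0.4], [-0.4, 0.9], [-0.1, 0.7], [2.0, -0.5], [-1.1, -0.4]]
bar y from left/right top [-0.00973148 -0.00942359]
near end in vb -0.0016009624753125541 -0.06296720984256095
[ 0.5124 -0.0661  0.21  ]
[ 0.5159 -0.0512  0.21  ]
[ 0.5142 -0.0587  0.21  ]
[263.94824 268.2005 ] [390.0521  312.21317]
```

```bash
sed -i 's/V=.*/V=np.array([.605,-.0665]);a=-.2284/' st.py; python3 -m pendant '[[[-0.1,-0.105,0,0,0,0],[-0.1,-0.105,0,0,0,0],[-0.1,-0.105,0,0,0,0],[-0.1,-0.105,0,0,0,0],[0,0,0,0,0,0],[0,0,0,0,0,0],[0,0,0.18,0,0,0],[0,0,0.18,0,0,0],[0,0,0.18,0,0,0],[0,0,0.18,0,0,0],[0,0,0,0,0,0],[0,0,0,0,0,0]]]' 1
python3 st.py; python3 look.py 9
```

```text
time_s: 8.98
eef_pos: [0.5829, -0.1572, 0.063]
eef_rot: [0.004, 0.111, 0.994, 0.002]
wrist_force: [0.8, -0.3, -0.6]
opening: 0.001
t 8.975 tcp [ 0.5829 -0.1572  0.063 ] vb x,y -0.001 -0.0934 yawy -0.2231 zax [ 0.0088  0.0034 -1.    ] F [ 0.8 -0.3 -0.6] op 0.0009599959140593979
```

View pics/side9.png

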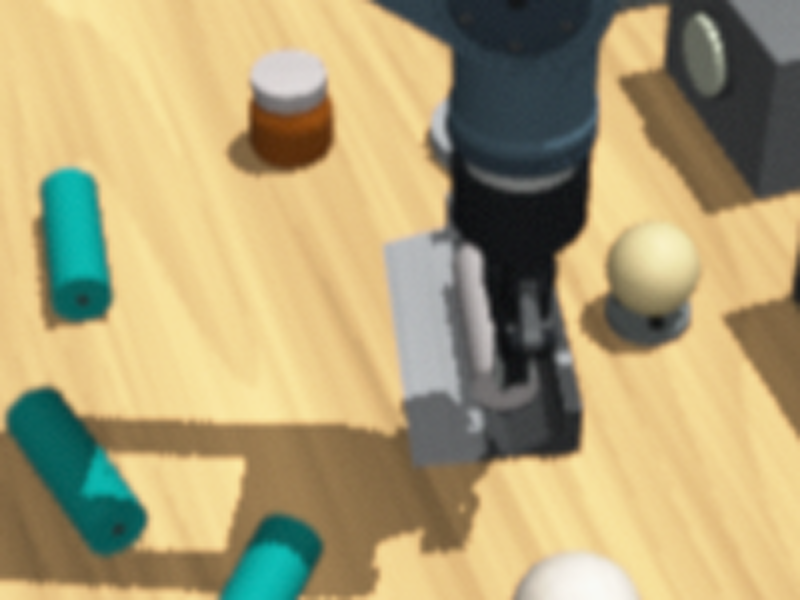

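```bash
python3 -m pendant '[[[0,-0.03,0.11,0,0,0],[0,0,0.11,0,0,0],[0,0,0,0,0,0],[0,0,0,0,0,0]]]' 1
python3 st.py; python3 look.py 10
```

```text
time_s: 9.52
eef_pos: [0.5871, -0.165, 0.0266]
eef_rot: [0.01, 0.111, 0.994, -0.0]
wrist_force: [-0.5, 0.5, 0.2]
opening: -0.001
t 9.525 tcp [ 0.5871 -0.165   0.0266] vb x,y 0.0049 -0.1 yawy -0.2222 zax [ 0.0202 -0.0024 -0.9998] F [-0.5  0.5  0.2] op -0.0008997571753981774
```

View pics/side10.png

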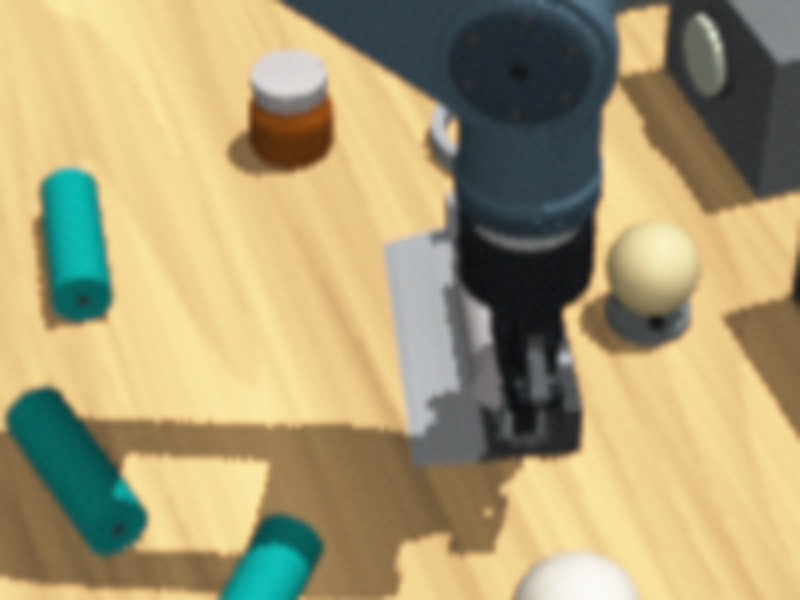

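```bash
python3 -m pendant '[[[0.025,0,0.045,0,0.005,0.002],[0,0,0,0,0,0],[0,0.04,0,0,0,0],[0,0.04,0,0,0,0],[0,0.04,0,0,0,0],[0,0.04,0,0,0,0],[0,0.04,0,0,0,0],[0,0.04,0,0,0,0],[0,0,0,0,0,0]]]' 1
python3 st.py; python3 look.py 11
```

```text
time_s: 10.7
eef_pos: [0.5948, -0.1137, 0.019]
eef_rot: [0.003, 0.114, 0.994, 0.0]
wrist_force: [0.9, 0.3, 0.3]
opening: -0.001
t 10.7 tcp [ 0.5948 -0.1137  0.019 ] vb x,y 0.0008 -0.0482 yawy -0.2278 zax [ 6.3e-03 -1.0e-04 -1.0e+00] F [0.9 0.3 0.3] op -0.000511028737994033
```

View pics/side11.png

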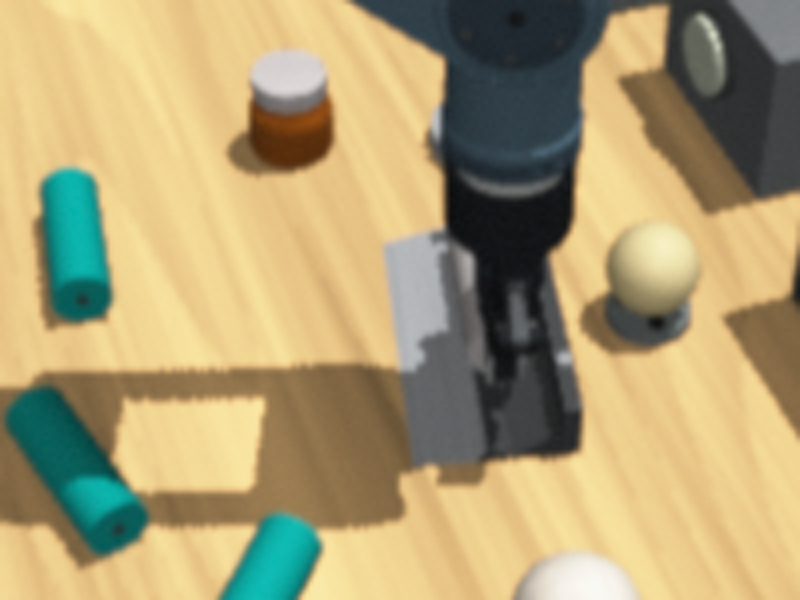

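```bash
python3 -m pendant '[[[0,0.02,0,0,0,0],[0,0.02,0,0,0,0],[0,0.02,0,0,0,0],[0,0.015,0,0,0,0]]]' 1
python3 st.py; python3 -m pendant '[[[0,0.01,0,0,0,0],[0,0.01,0,0,0,0]]]' 1
python3 st.py
```

```text
time_s: 11.25
eef_pos: [0.5979, -0.102, 0.0192]
eef_rot: [0.003, 0.114, 0.993, -0.002]
wrist_force: [-5.1, -18.6, 0.4]
opening: -0.002
t 11.25 tcp [ 0.5979 -0.102   0.0192] vb x,y 0.0011 -0.0362 yawy -0.2282 zax [ 0.0054 -0.0049 -1.    ] F [ -5.1 -18.6   0.4] op -0.0018759290652854742
time_s: 11.5
eef_pos: [0.5979, -0.1023, 0.0193]
eef_rot: [0.002, 0.114, 0.993, -0.005]
wrist_force: [-3.5, -9.2, -0.2]
opening: -0.001
t 11.5 tcp [ 0.5979 -0.1023  0.0193] vb x,y 0.0012 -0.0365 yawy -0.2282 zax [ 0.0033 -0.0112 -0.9999] F [-3.5 -9.2 -0.2] op -0.0007436916695976015
```

It was stopped at 19 N, which suggests the bar is against the stop. I'll back away along the groove, raise and inspect.

```bash
python3 -m pendant '[[[0,0,0,0,0,0],[0,-0.1,0,0,0,0],[0,-0.1,0,0,0,0],[0,0,-0.2,0,0,0],[0,0,-0.25,0,0,0],[0.1,0,-0.25,0,0,0],[0.2,0.1,-0.25,0,0,0],[0.2,0.1,-0.1,0,0,0],[0,0,0,0,0,0],[0,0,0,0,0,0],[0,0,0,0,0,0]]]' 1
python3 - <<'E'
from h import *
from bench import imaging
import pickle
w=imaging.camera("wrist");s=imaging.camera("side");t=imaging.camera("top")
pickle.dump((w,s,t),open("c12.pkl","wb"))
cv2.imwrite("pics/w12.png",w["pixels"])
cv2.imwrite("pics/s12.png",cv2.resize(s["pixels"][200:310,280:400],None,fx=5,fy=5,interpolation=cv2.INTER_CUBIC))
E
python3 st.py
```

```text
time_s: 12.88
eef_pos: [0.4988, -0.0896, 0.2315]
eef_rot: [0.003, 0.118, 0.993, -0.005]
wrist_force: [-0.5, 0.3, -0.4]
opening: -0.002
t 13.025 tcp [ 0.4987 -0.0893  0.2312] vb x,y -0.0984 -0.0463 yawy -0.2364 zax [ 0.0044 -0.0102 -0.9999] F [ 0.  -0.8 -0.1] op 0.00022299813494920296
```

View pics/w12.png

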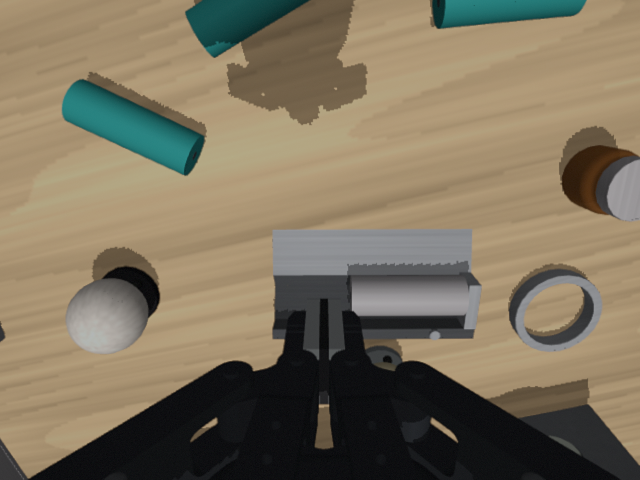

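View pics/s12.png

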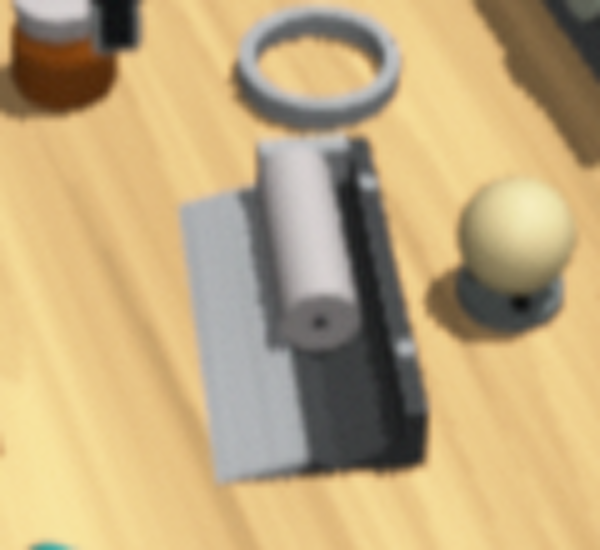

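The bar's far end appears to meet the stop plate: wrist bar x 351–~469, stop plate 467–480. I'll check the numbers.

```bash
python3 - <<'E'
from h import *
import pickle
w,s,t=pickle.load(open("c12.pkl","rb"));w0,s0,t0=pickle.load(open("c8.pkl","rb"))
y=lambda u,v:((u+.5)/5-.5+280,(v+.5)/5-.5+200)
obs=[([-.06,-.1,0],(273,229)),([-.06,.1,0],(472,229)),([-.0156,-.1,.012],(275,275)),([.042,.1,.04],(474,338)),([.042,-.1,.04],(273,338))]
g=lambda p:np.hstack([proj(w,T(p,[X]))[0]-uv for X,uv in obs])
v=least_squares(g,[.603,-.068,-.22]).x;print("vb",v.round(4),g(v).round(1))
print("bar y (left top end)",least_squares(lambda q:[proj(w,T(v,[[0,q[0]-.055,.046]]))[0][0]-351],[0]).x)
V=np.array([.605,-.0665,-.2284]);c_,s_=np.cos(V[2]),np.sin(V[2])
for P in((332,383),(320,322)):
    d=onz(s,y(*P),.026)[:2]-V[:2];print("near end",c_*d[0]+s_*d[1],-s_*d[0]+c_*d[1]+.055)
a=cv2.absdiff(t["pixels"][170:300,220:440],t0["pixels"][170:300,220:440])
cv2.imwrite("pics/w12z.png",cv2.resize(w["pixels"][220:350,330:500],None,fx=4.5,fy=4.5,interpolation=cv2.INTER_CUBIC))
cv2.imwrite("pics/t12.png",cv2.resize(t["pixels"][150:340,140:500],None,fx=2.2,fy=2.2,interpolation=cv2.INTER_CUBIC))
# bystanders: side view before/after
b=cv2.imread("pics/side0.png");D=cv2.absdiff(b,s["pixels"]).max(2)
for n,(u,vv,k) in dict(ring=(344,213,18),core=(383,249,16),ball=(364,338,22),jar=(292,207,14),hammer=(345,436,30)).items():
    print(n,D[vv-k:vv+k,u-k:u+k].mean().round(2))
E
```

```text
vb [ 0.6046 -0.0659 -0.2314] [ 0.1 -0.1  1.1 -0.6 -1.3 -0.6  0.2  0.6 -0.   1.1]
bar y (left top end) [0.03133614]
near end -0.0015997999704404145 -0.007932789591536073
near end -0.0018320422335052818 0.03409251353278957
ring 8.79
core 7.93
ball 7.71
jar 34.88
hammer 8.78
```

View pics/w12z.png

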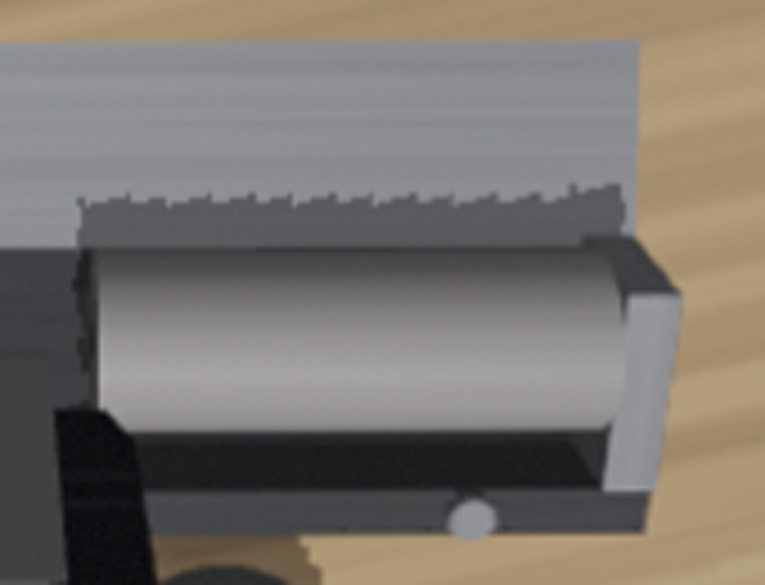

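View pics/t12.png

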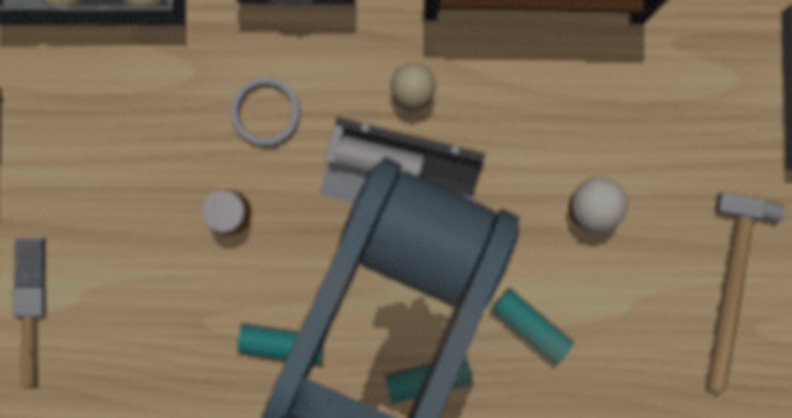

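```bash
python3 st.py; python3 -c "
from bench import ctrl
print(ctrl.hand_in())"
```

```text
t 13.025 tcp [ 0.4987 -0.0893  0.2312] vb x,y -0.0984 -0.0463 yawy -0.2364 zax [ 0.0044 -0.0102 -0.9999] F [ 0.  -0.8 -0.1] op 0.00022299813494920296
the job is handed in; nothing more can be done
None
```

The bar is in the groove against the end stop, and I handed the job in at about 13 s. No verdict was reported, so this rests on my own checks.

**What I did:** I rolled the bar up the ramp with both open fingertips until it dropped over the lip into the groove. It came to rest about 42 mm short of the stop, at block y ≈ -0.0095. I then pushed its end with the shut fingertips. At the stop the wrist force was about 19 N. Then I backed off and raised the tool clear.

**Last checks:**
- **Against the stop:** the wrist camera puts the bar's centre at block y ≈ 0.031 and the side camera at 0.034, against an expected 0.033. They differ by 3 mm, but the close-up shows no gap at the stop.
- **Seating:** the side view puts the bar's near end within 2 mm of the groove's centre line. I did not measure its final angle or height.
- **Clearance:** the tool is at 0.23 m with wrist force close to zero.
- **Bystanders:** before/after side pictures show the ring gauge, both balls and the hammer unmoved. For the jar that check was spoiled by the gripper standing in front of it. In the final top view the jar and brush look undisturbed, but I did not measure either.

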